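# Order the large cup with the size slide

### The arm

A 7-joint arm with a two-finger parallel gripper is mounted at the origin on a cart in front of the work surface, level with it; the furniture and walls round the work are solid. World frame = base frame: x ahead of the robot, y to its left, z up, the work surface at z = 0. Lengths are in m, angles in rad, forces in N, time in s.
With the tool pointing down it reaches from about 0.4 to 0.875 m from the base axis. Payload 19.3 kg.
Tool frame: the origin (TCP) lies on the centre line of the jaws, within the pads' length; the fingertips stand 25 mm ahead of it and the grasp point (between the pads) lies 6 mm ahead of it (tips_ahead is the distance from the TCP to the fingertips, in m); z points along the fingers, y is the direction in which the jaws open and shut (so a half turn about z gives the same grasp; the last joint's range is limited). The gripper opens to 85 mm and grips with 20 to 120 N. Pads are 22 mm wide; open, the fingers measure 114 mm over their backs; the gripper's body (76 mm by 85 mm) begins 54 mm behind the grasp point. The pads swing forward as they close: fully open they stand 13 mm farther back than shut.
Start: joints at [-1.212, 0.521, -0.036, 1.599, 0.021, 1.021, -0.113], TCP at [0.26, 0.568, 0.228] pointing down, gripper open.
Joint ranges: [-2.91, 2.91], [-0.3, 2.13], [-1.5, 1.42], [0.17, 2.43], [-1.26, 4.41], [0.16, 1.93], [-2.52, 2.52]. Speed limits (rad/s): [1.89, 1.89, 2.39, 2.39, 3.01, 3.01, 3.01].

### API

Orientations are given as [roll, pitch, yaw] about the fixed x, y, z axes, in that order (R = Rz(yaw) Ry(pitch) Rx(roll)).
In Python, from workcell import observe, grab_frame, job_done, outline_of, tips_ahead gives the robot as it stands. The module is installed in compiled form; this text tells all that it offers.
- The arm moves only by the tool move_arm, never from a script. Its argument "motion" is a list of rows, each a list of 2 entries, a list of its own where there are three numbers: the shift along the world's x, y, z in mm, then the turn, a rotation vector about the world's x, y, z in rad. A call has 1 to 12 rows; each row is the pose to reach, as a shift and turn from the pose commanded when the call began; what a row does not reach only later rows make up. A row lasts 1/8 s, in which the tool goes at most 62.5 mm and 10.7 degrees, less where a joint would pass 70% of its speed; a pose out of reach is approached as far as the arm can. A call with a gripper value outside its range is refused whole. "jaw" is the finger opening in mm, from 0 to 85.4, set as the call begins (left out, the last holds). The fingers move at their own pace and stop on an object; "grip_force" is the grip in N (left out, the last holds). Time passes only in rows, so rows that repeat a pose let the fingers close. It gives the time, the measured TCP pose, the force and the opening at its end, in the units of the state.
- observe(): the state, without advancing time (a new reading comes with each control period).
- grab_frame(name): name is "scene" or "top"; returns a dict with "frame" (420x560x3 uint8, red, green, blue), "fx", "fy", "cx", "cy" (pixels), "dist" ([k1, k2, p1, p2, k3] as OpenCV has them; the pictures are not rectified), "T" (4x4, takes a point from camera to world coordinates). Camera axes: x right, y down, z forward; pixel columns grow to the right and rows downward; lengths in m; the calibration is good to about 2 mm. A picture is of the moment at which its call begins. There is no depth.
- job_done(): hands the job in, once; it reports no verdict.
Trained networks look in the newest picture that a camera, given by its name, has taken for a name from the list of things; names that differ only in an ending like _2 or _b are one class to them, and where a whole thing is asked for, a point or a joint stands for the part that bears it (a point fixed in the world has none). Each returns a list of dicts, best first, with "score" (0 to 1); they miss things now and then, are a little off and sometimes report something else, mostly with a low value. They report only what shows in the picture. A call takes as long as a camera call. They do not tell look-alikes from the thing itself.
- outline_of(label, camera): "pixels" (420x560 bool, what is visible of it) and "pixel" ([column, row] in pixels, amid what is visible of it).
The state is a dict: "clock": time; "qpos": joint angles; "qd": joint speeds; "joint_efforts": joint torques, N m; "position": TCP position; "tool_rot": TCP orientation; "force": force on the tool from outside, world axes, zero at the start; "moment": the same for the moment, N m; "grip_width": finger opening in m.
Only numpy, scipy, OpenCV 4.12 (cv2) and the standard library are available. Lean on these libraries where they do the work, as an engineer would, in place of code of your own. Each camera call takes 0.05 s, during which the arm holds its last target.

### The job

Set the coffee tray to a large serving for the white cup with the spots: push the black size slide directly in front of that cup fully to its large end, the one marked with the big blue dot. Leave the other slide as it is, and leave the spotted cup standing where it is.

Things in the scene. Friction and masses are not known exactly. Their poses are not given: they have to be found in the camera images.
- tray: White coffee tray, fixed, 190 (x) x 340 (y) x 20 mm high, yaw within 12 deg. Origin: centre of underside; +x to its back, +y to its left seen from the robot. Round dark cup places at x 42, y +90 and -90 mm; one holds a spotted cup, one a dark cup. In front of each, at x -55 mm, a slide track along y, travel 80 mm; small blue dot at its small end (-y), big blue dot at its large end (+y).
- left_grip (a point): Left slide's upright black grip, 26 (x) x 18 mm (y, along track), top 67 mm above the worktop, foot 30 x 26 x 8 mm. Point: mid-grip, 50 mm above the worktop. In the tray frame it slides from y +50 (small stop) to +130 mm (large stop), starts within 30 mm of the small stop, needs 2 to 4 N, stays where left. Pinch along y: the cup stands at least 45 mm behind its centre, rim 74 mm high.
- right_grip (a point): Right slide's grip, same shape, point and behaviour as the left one. In the tray frame it slides from y -130 mm (small end stop) to y -50 mm (large end stop), at x -55 mm, and starts within 30 mm of the small end stop.
- spotted_cup (a point): White cup with yellow spots, round bowl 62 mm wide, 54 mm high, one handle (to the right, reaching 57 mm from the bowl's axis). Stands loose on the left or the right cup place, within 20 mm of its middle. Point: on the bowl's axis, half-way up (27 mm above the tray's top). A plain dark cup (not listed) stands on the other place.
Things that resemble listed ones, but are neither listed nor needed, are in the scene too. What is shaped like the part that bears spotted_cup but pink is not meant.

How it is judged:
At the end, for the whole second after the job is handed in: The slide in front of the spotted cup is within 10 mm of its large end stop, the other slide is within 10 mm of where it began, and the spotted cup stands upright (within 10 degrees) within 15 mm of where it began (((y of spotted_cup in the frame of tray above 0 m and y of left_grip in the frame of tray above 0.12 m and distance of right_grip from where it was at the start of the episode below 0.01 m) or (y of spotted_cup in the frame of tray below 0 m and y of right_grip in the frame of tray above -0.06 m and distance of left_grip from where it was at the start of the episode below 0.01 m)) and distance of spotted_cup from where it was at the start of the episode below 0.015 m and angle between spotted_cup's own z axis and vertical below 0.17 rad); the robot touches nothing.
It fails at once if the slide that is not in front of the spotted cup is moved by more than 10 mm ((y of spotted_cup in the frame of tray above 0 m and distance of right_grip from where it was at the start of the episode above 0.01 m) or (y of spotted_cup in the frame of tray below 0 m and distance of left_grip from where it was at the start of the episode above 0.01 m)).
It fails at once if the spotted cup is tipped by more than 20 degrees or shoved by more than 20 mm (angle between spotted_cup's own z axis and vertical above 0.35 rad or distance of spotted_cup from where it was at the start of the episode above 0.02 m).
It also fails if it takes over 26 s, if anything falls off the work surface, if the arm or the gripper's body presses on something with over 40 N, if the wrist force passes 120 N, or if a joint passes its speed limit or range.

## Working session

There is one attempt and no reset: what is moved stays moved. The work goes in short steps, Python scripts to look and compute and a tool call to move; the robot and the scene stay as the last step left them, time stands still between calls to the robot, and variables do not carry over. Pictures are saved under pics/ and viewed, and the job is handed in when it is done.

Besides the shell and the picture viewer there is one more tool, called after "Call:" in YAML: its name, and indented under it one key for each argument. move_arm: Moves the arm, as the interface text tells. Its arguments: {"type":"object","properties":{"motion":{"type":"array"},"jaw":{"type":"number"},"grip_force":{"type":"number"}},"required":["motion"]}

```bash
mkdir -p pics; cat > h.py <<'E'
import numpy as np, cv2
from workcell import *
def ray(f,px):
    K=np.array([[f['fx'],0,f['cx']],[0,f['fy'],f['cy']],[0,0,1]])
    p=cv2.undistortPoints(np.array([[px]],float),K,np.array(f['dist']))[0,0]
    T=np.array(f['T']); return T[:3,3],T[:3,:3]@np.array([p[0],p[1],1])
def at(f,px,z):
    o,d=ray(f,px); return o+d*(z-o[2])/d[2]
def proj(f,P):
    K=np.array([[f['fx'],0,f['cx']],[0,f['fy'],f['cy']],[0,0,1]])
    T=np.linalg.inv(np.array(f['T'])); r,_=cv2.Rodrigues(T[:3,:3])
    return cv2.projectPoints(np.array(P,float).reshape(-1,3),r,T[:3,3],K,np.array(f['dist']))[0][:,0]
E
python3 - <<'E'
from h import *
import pickle
fs={}
for c in("scene","top"):
    f=grab_frame(c);fs[c]=f
    cv2.imwrite(f"pics/{c}0.png",f['frame'][:,:,::-1])
    for l in("tray","left_grip","right_grip","spotted_cup"):
        for o in outline_of(l,c)[:3]:
            m=o['pixels'];ys,xs=np.where(m)
            print(c,l,round(o['score'],2),np.round(o['pixel']),m.sum(),xs.min(),xs.max(),ys.min(),ys.max(),at(f,o['pixel'],.05).round(3))
pickle.dump(fs,open('f0.pkl','wb'))
s=observe();print(s['clock'],s['position'],s['tool_rot'],s['grip_width'])
E
```

```text
scene tray 0.67 [229. 200.] 6788 144 302 157 241 [ 0.489 -0.003  0.05 ]
scene left_grip 0.68 [187. 196.] 225 182 195 183 203 [0.454 0.088 0.05 ]
scene right_grip 0.58 [268. 213.] 209 260 272 204 225 [ 0.495 -0.101  0.05 ]
scene spotted_cup 0.8 [333. 219.] 784 316 348 204 235 [ 0.547 -0.235  0.05 ]
scene spotted_cup 0.74 [261. 180.] 703 249 284 167 196 [ 0.586 -0.033  0.05 ]
scene spotted_cup 0.67 [337. 282.] 953 320 357 264 299 [ 0.392 -0.307  0.05 ]
top tray 0.91 [222. 211.] 10537 142 300 151 259 [0.51  0.029 0.05 ]
top left_grip 0.48 [192. 234.] 158 186 199 225 238 [0.463 0.096 0.05 ]
top right_grip 0.44 [280. 211.] 149 274 285 205 220 [ 0.497 -0.099  0.05 ]
top right_grip 0.41 [190. 231.] 220 184 200 223 239 [0.471 0.099 0.05 ]
top spotted_cup 0.84 [250. 175.] 757 237 275 161 190 [ 0.586 -0.04   0.05 ]
top spotted_cup 0.77 [335. 180.] 650 324 351 167 204 [ 0.557 -0.228  0.05 ]
top spotted_cup 0.69 [377. 244.] 713 363 392 226 260 [ 0.405 -0.301  0.05 ]
0.5 [0.25987695 0.56837636 0.22847107] [-3.14151863e+00  1.29497073e-05  2.71276837e+00] 0.08548659697876293
```

View pics/scene0.png

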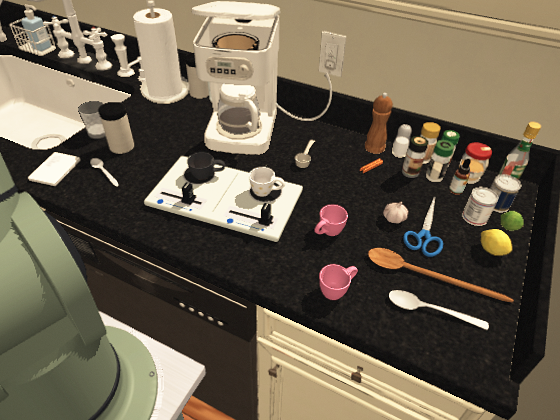

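View pics/top0.png

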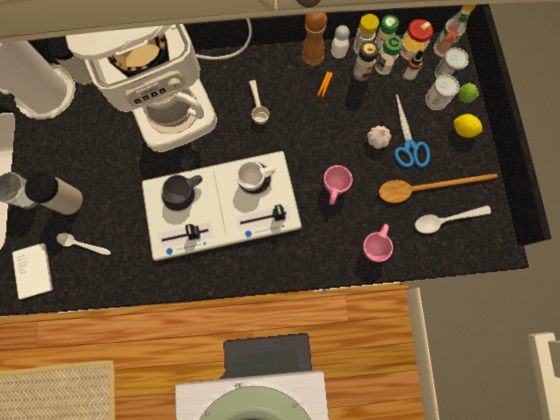

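```bash
python3 - <<'E'
import cv2
for c,(a,b,x,y) in {"scene":(140,260,130,320),"top":(140,270,130,310)}.items():
    i=cv2.imread(f"pics/{c}0.png")[a:b,x:y]; cv2.imwrite(f"pics/{c}0z.png",cv2.resize(i,None,fx=4,fy=4,interpolation=cv2.INTER_CUBIC))
E
```

```text
(no output)
```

View pics/top0z.png

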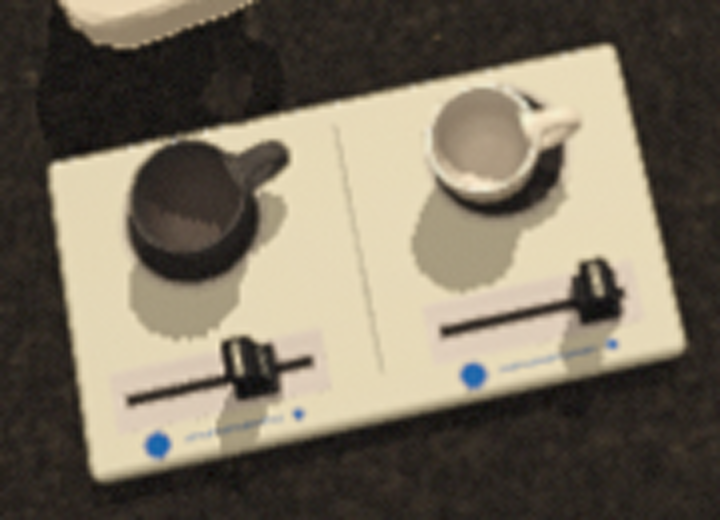

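View pics/scene0z.png

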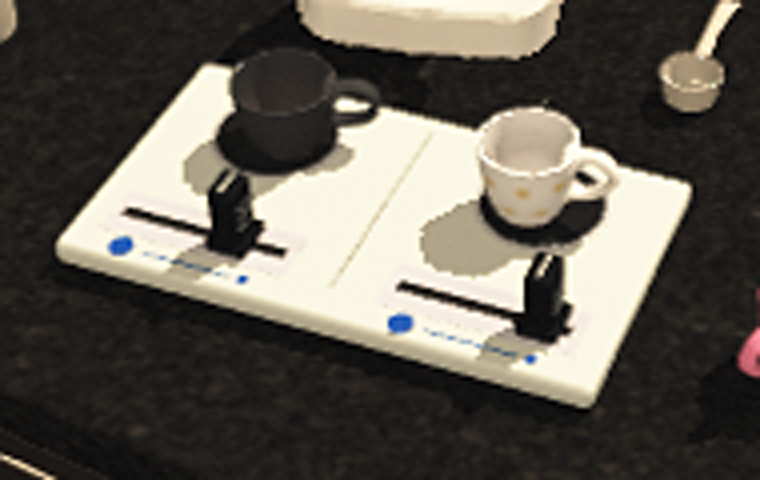

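```bash
python3 - <<'E'
from h import *
import pickle
fs=pickle.load(open('f0.pkl','rb'));t=fs['top'];s=fs['scene']
tc=[[50,163],[615,45],[688,350],[97,480]]; sc=[[205,65],[690,185],[597,385+10],[60,250]]
obj=[[95,170],[95,-170],[-95,-170],[-95,170]]
def fit(f,c,ox,oy):
    W=np.array([at(f,[ox+u/4,oy+v/4],.018)[:2] for u,v in c]);O=np.array(obj)/1000
    m=W.mean(0);H=O.T@(W-m);a=np.arctan2(H[0,1]-H[1,0],H[0,0]+H[1,1])
    R=np.array([[np.cos(a),-np.sin(a)],[np.sin(a),np.cos(a)]]);print('tray',m,np.degrees(a),'res',(W-m-O@R.T).round(4).tolist());return m,R
m,R=fit(t,tc,130,140);m2,R2=fit(s,sc,130,140)
for n,f,p in(('top R',t,[593,275]),('top L',t,[243,352]),('sc R',s,[546,270]),('sc L',s,[233,185])):
    w=at(f,[130+p[0]/4,140+p[1]/4],.067);print(n,w.round(4),'tray',((w[:2]-m)@R).round(4))
for y in(-.05,-.13,.05,.13): print(y,m+R@[-.055,y])
E
```

```text
tray [0.53399502 0.03433908] 7.39455686583976 res [[-0.0, -0.0005], [-0.0012, 0.0009], [0.0006, 0.001], [0.0006, -0.0015]]
tray [0.53272355 0.03535801] 8.250243772209904 res [[0.0002, -0.0002], [-0.0031, 0.0023], [0.0012, 0.001], [0.0017, -0.0031]]
top R [ 0.4986 -0.0956  0.067 ] tray [-0.0518 -0.1243]
top L [0.4734 0.094  0.067 ] tray [-0.0524  0.067 ]
sc R [ 0.4937 -0.0975  0.067 ] tray [-0.0569 -0.1256]
sc L [0.4696 0.0944 0.067 ] tray [-0.0561  0.0678]
-0.05 [ 0.4858875  -0.02232367]
-0.13 [ 0.49618361 -0.10165834]
0.05 [0.47301736 0.07684467]
0.13 [0.46272125 0.15617934]
```

Call:
move_arm:
  motion:
    - [[20,-56,0],[0,0,0.05]]
    - [[40,-112,0],[0,0,0.1]]
    - [[60,-168,0],[0,0,0.15]]
    - [[80,-224,0],[0,0,0.2]]
    - [[100,-280,0],[0,0,0.25]]
    - [[120,-336,0],[0,0,0.3]]
    - [[140,-392,0],[0,0,0.35]]
    - [[160,-448,0],[0,0,0.4]]
    - [[180,-504,0],[0,0,0.45]]
    - [[200,-560,0],[0,0,0.5]]
    - [[220,-616,0],[0,0,0.56]]
    - [[235.5,-665,0],[0,0,0.56]]
  jaw: 50
  grip_force: 20

```text
clock: 2.0
position: [0.4959, -0.0989, 0.2287]
tool_rot: [-3.141, 0.001, -3.01]
force: [1.7, 1.0, 0.4]
grip_width: 0.0501
```

Call:
move_arm:
  motion:
    - [[0,0,-40],[0,0,0]]
    - [[0,0,-80],[0,0,0]]
    - [[0,0,-108],[0,0,0]]
    - [[0,0,-108],[0,0,0]]
    - [[0,0,-108],[0,0,0]]

```text
clock: 2.62
position: [0.4959, -0.0967, 0.1215]
tool_rot: [-3.141, 0.001, -3.011]
force: [0.4, 0.4, 0.4]
grip_width: 0.0499
```

```bash
python3 - <<'E'
from h import *
for c in("scene","top"):
    f=grab_frame(c)
    i=f['frame'][120:270,130:320,::-1]; cv2.imwrite(f"pics/{c}1.png",cv2.resize(i,None,fx=4,fy=4,interpolation=cv2.INTER_CUBIC))
s=observe();print(s['clock'],s['position'],s['tool_rot'],s['grip_width'],tips_ahead() if callable(tips_ahead) else tips_ahead)
E
```

```text
2.725 [ 0.49611402 -0.09667872  0.12178951] [-3.14117342e+00  1.99790179e-03 -3.01048253e+00] 0.04971634252507407 0.025
```

View pics/scene1.png

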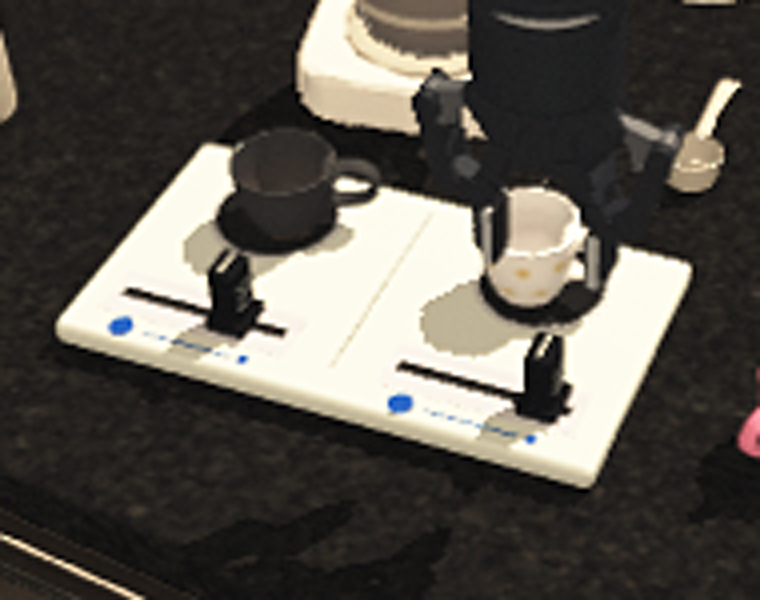

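View pics/top1.png

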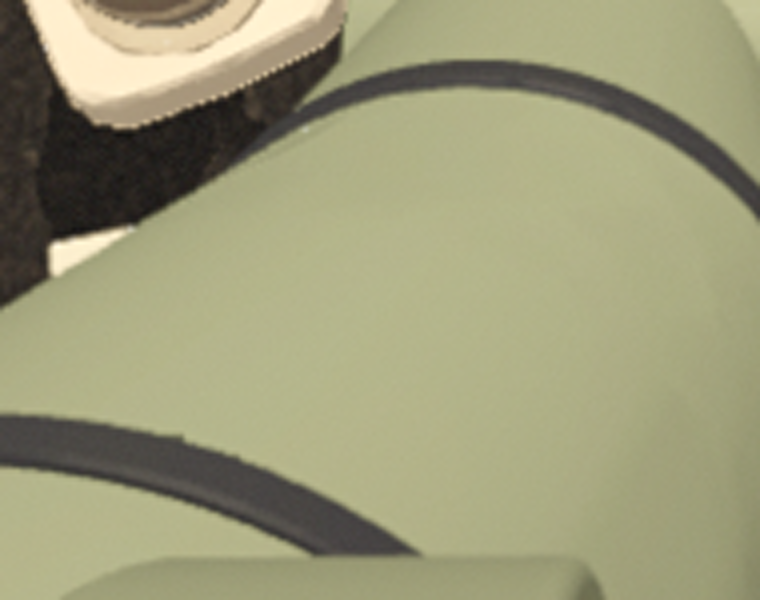

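The spotted cup is on the right place, with its slide near the small end. The fingertips (scene zoom about (495,255) and (592,285)) straddle the right grip (546,350). I'm going down.

Call:
move_arm:
  motion:
    - [[0,0,-20],[0,0,0]]
    - [[0,0,-40],[0,0,0]]
    - [[0,0,-55],[0,0,0]]
    - [[0,0,-62],[0,0,0]]
    - [[0,0,-62],[0,0,0]]

```text
clock: 3.35
position: [0.4954, -0.0966, 0.0585]
tool_rot: [-3.142, -0.0, -3.01]
force: [-0.1, 0.2, 1.5]
grip_width: 0.0501
```

```bash
python3 - <<'E'
from h import *
for c in("scene",):
    f=grab_frame(c)
    i=f['frame'][120:270,130:320,::-1]; cv2.imwrite(f"pics/{c}2.png",cv2.resize(i,None,fx=4,fy=4,interpolation=cv2.INTER_CUBIC))
s=observe();print(s['clock'],s['position'],s['force'],s['grip_width'])
E
```

```text
3.4 [ 0.49558306 -0.09669631  0.05885099] [0.24852048 0.38327435 0.58710984] 0.0497426041604358
```

View pics/scene2.png

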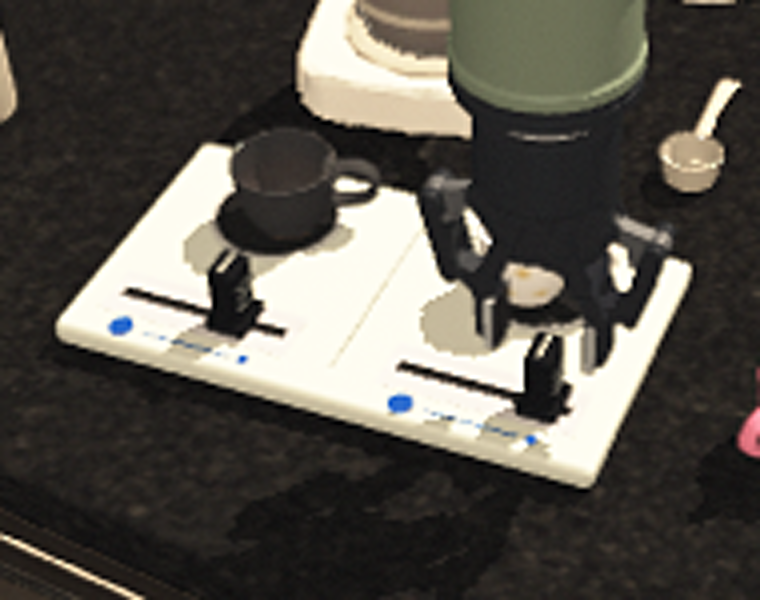

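```bash
python3 - <<'E'
from h import *
f=grab_frame('scene')
def z(P): return ((proj(f,P)-[130,120])*4).round(0).tolist()
g=np.array([.4955,-.0965]);d=np.array([-.1305,.9914]);n=np.array([.9914,.1305])
for h in(.067,.034,.028): print(h,'ctr',z([*g,h]), 'x edges',z([*(g-.013*n),h]),z([*(g+.013*n),h]))
for sgn in(1,-1):
  for o in(.025,.035): print('tip',sgn,o,z([*(g+sgn*o*d),.034]),z([*(g+sgn*o*d-.011*n),.034]),z([*(g+sgn*o*d),.045]))
E
```

```text
0.067 ctr [[546.0, 347.0]] x edges [[538.0, 363.0]] [[554.0, 332.0]]
0.034 ctr [[546.0, 389.0]] x edges [[537.0, 405.0]] [[554.0, 374.0]]
0.028 ctr [[546.0, 397.0]] x edges [[537.0, 412.0]] [[554.0, 382.0]]
tip 1 0.025 [[505.0, 378.0]] [[497.0, 391.0]] [[504.0, 364.0]]
tip 1 0.035 [[488.0, 374.0]] [[481.0, 386.0]] [[488.0, 360.0]]
tip -1 0.025 [[587.0, 401.0]] [[581.0, 414.0]] [[588.0, 387.0]]
tip -1 0.035 [[604.0, 405.0]] [[597.0, 418.0]] [[604.0, 391.0]]
```

```bash
python3 - <<'E'
from h import *
f=grab_frame('scene')
i=f['frame'][170:240,220:310,::-1]; i=cv2.resize(i,None,fx=8,fy=8,interpolation=cv2.INTER_CUBIC)
g=np.array([.4956,-.0967]);d=np.array([-.1305,.9914]);n=np.array([.9914,.1305])
for sgn in(1,-1):
 for o,c in((.025,(0,255,0)),(.037,(0,0,255))):
  for x in(-.011,.011):
   q=[proj(f,[*(g+sgn*o*d+x*n),h])[0] for h in(.034,.075)]
   q=[tuple(int(v) for v in (p-[220,170])*8+4) for p in q]; cv2.line(i,q[0],q[1],c,1)
cv2.imwrite("pics/z3.png",i); s=observe();print(s['position'],s['qpos'],s['clock'])
E
```

```text
[ 0.49571553 -0.09667669  0.05906898] [ 0.0102658   0.60172482  0.08698846  2.04327645 -0.10273326  0.49971657
  1.87412207] 3.5
```

View pics/z3.png

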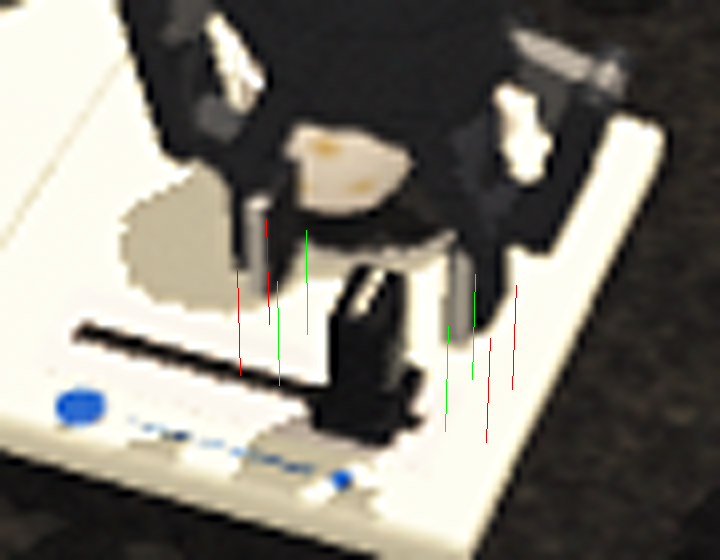

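```bash
python3 - <<'E'
from h import *
import pickle
fs=pickle.load(open('f0.pkl','rb'));t=fs['top'];s=fs['scene']
f=grab_frame('scene')
tr=at(t,[130+483/4,140+143/4],.074); ts=at(t,[130+462/4,140+245/4],.02); L=(ts-tr)/.054; print('light per m',L,tr)
g=np.array([.4956,-.0967]);d=np.array([-.1305,.9914]);n=np.array([.9914,.1305])
a=np.vstack([s['frame'][170:240,220:310],]);b=f['frame'][170:240,220:310]
out=[]
for k,im in enumerate((a,b)):
    i=cv2.resize(im[:,:,::-1].copy(),None,fx=6,fy=6,interpolation=cv2.INTER_CUBIC)
    for sgn in(1,-1):
      for z,xx,c in((.034,0,(0,255,0)),(.07,0,(0,0,255)),(.034,.035,(255,0,0))):
        for o in(.025,.037):
          P=np.array([*(g+sgn*o*d+xx*n),z]); P=P+L*(z-.02)
          q=(proj(f,P)[0]-[220,170])*6+3; cv2.circle(i,(int(q[0]),int(q[1])),3,c,-1)
    out.append(i)
cv2.imwrite("pics/sh.png",cv2.resize(np.hstack(out),(800,312)))
cv2.imwrite("pics/sh_b.png",out[1])
cv2.imwrite("pics/full3.png",f['frame'][:,:,::-1])
E
```

```text
light per m [-0.77251026  0.35914591 -1.        ] [ 0.57603649 -0.04225225  0.074     ]
```

View pics/sh.png

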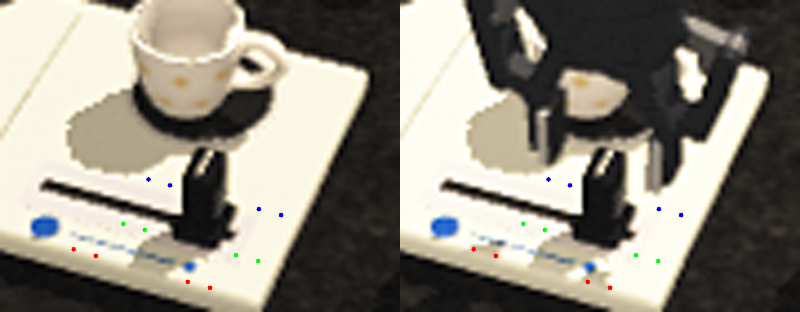

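View pics/full3.png

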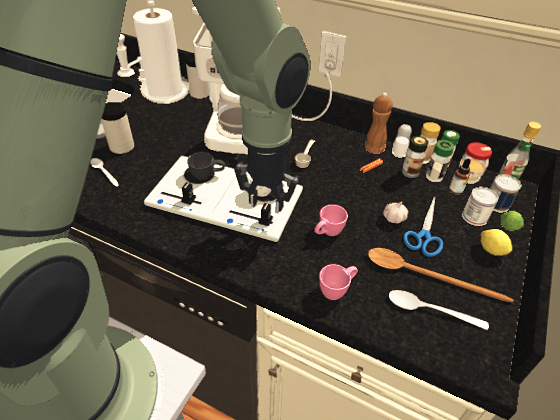

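The picture and the finger shadows agree: the fingertips are at z≈0.07, not the nominal 0.034. I'm lowering in small steps and watching the force.

Call:
move_arm:
  motion:
    - [[0,0,-5],[0,0,0]]
    - [[0,0,-10],[0,0,0]]
    - [[0,0,-14],[0,0,0]]
    - [[0,0,-14],[0,0,0]]
    - [[0,0,-14],[0,0,0]]

```text
clock: 4.18
position: [0.4954, -0.0966, 0.0445]
tool_rot: [-3.142, 0.0, -3.01]
force: [-0.7, -0.0, 0.1]
grip_width: 0.05
```

```bash
cat > look.py <<'E'
from h import *
import sys
f=grab_frame('scene')
i=f['frame'][160:240,220:310,::-1]; i=cv2.resize(i,None,fx=7,fy=7,interpolation=cv2.INTER_CUBIC)
cv2.imwrite(f"pics/{sys.argv[1]}.png",i); s=observe();print(s['position'],s['force'],s['grip_width'],s['clock'])
E
python3 look.py a4
```

```text
[ 0.49545166 -0.09662804  0.04457191] [ 0.23485787  0.24327205 -0.34753648] 0.050289251720430916 4.225
```

View pics/a4.png

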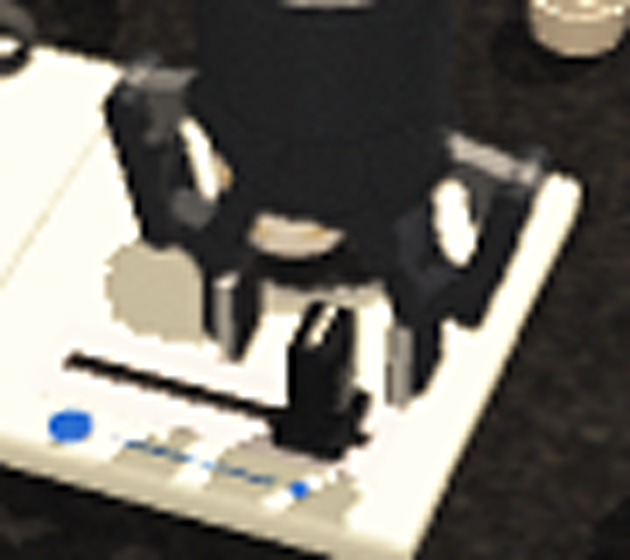

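Call:
move_arm:
  motion:
    - [[0,0,-4],[0,0,0]]
    - [[0,0,-8],[0,0,0]]
    - [[0,0,-8],[0,0,0]]

```text
clock: 4.6
position: [0.4952, -0.0966, 0.0361]
tool_rot: [3.141, -0.001, -3.01]
force: [-0.4, 0.5, 0.2]
grip_width: 0.0501
```

Call:
move_arm:
  motion:
    - [[0,0,0],[0,0,0]]
    - [[0,0,0],[0,0,0]]
    - [[0,0,0],[0,0,0]]
    - [[0,0,0],[0,0,0]]
    - [[0,0,0],[0,0,0]]
  jaw: 10
  grip_force: 20

```text
clock: 5.22
position: [0.4954, -0.0966, 0.0366]
tool_rot: [-3.142, 0.0, -3.01]
force: [-1.8, 0.0, 4.8]
grip_width: 0.0175
```

```bash
python3 look.py a5
```

```text
[ 0.49542559 -0.09657445  0.03658552] [-1.01047967  0.41359601  5.16948782] 0.017467492166400363 5.275
```

View pics/a5.png

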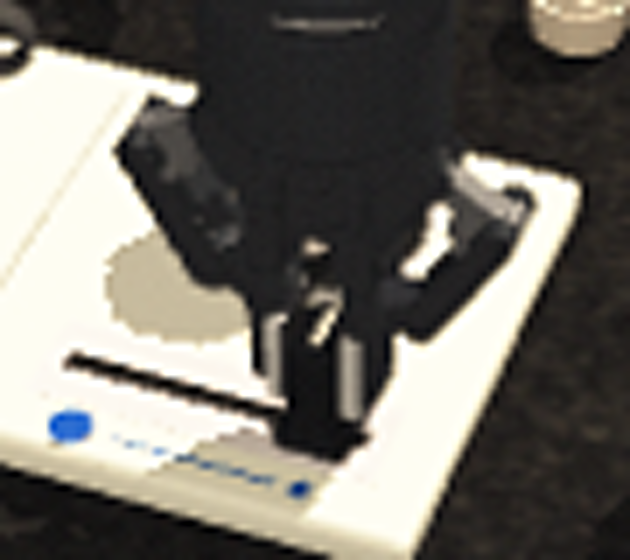

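Call:
move_arm:
  motion:
    - [[-1.3,10,0],[0,0,0]]
    - [[-2.6,20,0],[0,0,0]]
    - [[-4,30,0],[0,0,0]]
    - [[-5.3,40,0],[0,0,0]]
    - [[-6.6,50,0],[0,0,0]]
    - [[-7.9,60,0],[0,0,0]]
    - [[-9.2,70,0],[0,0,0]]
    - [[-9.6,73,0],[0,0,0]]
    - [[-9.6,73,0],[0,0,0]]

```text
clock: 6.4
position: [0.4857, -0.0225, 0.0366]
tool_rot: [3.141, 0.0, -3.01]
force: [-1.4, 2.2, 7.9]
grip_width: 0.0176
```

```bash
python3 look.py a6
```

```text
[ 0.4856782  -0.02257321  0.03659611] [-0.97131461  1.20971513  7.1244942 ] 0.01762966143741494 6.45
```

View pics/a6.png

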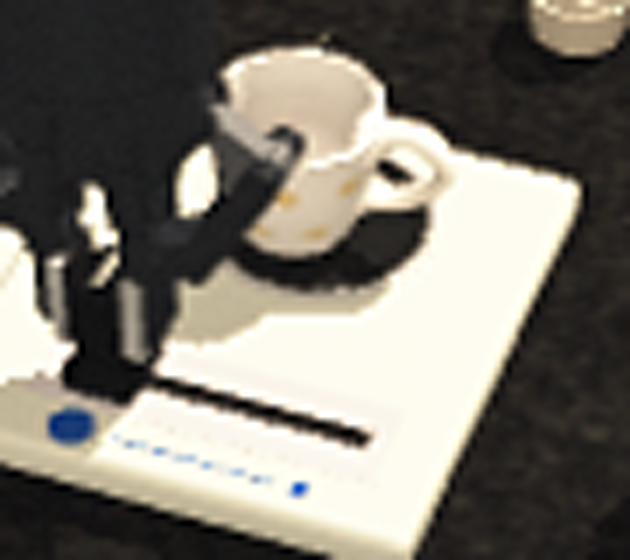

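Slide moved with the grip and looks close to the big-dot end. I'll nudge further to feel the stop, then release.

Call:
move_arm:
  motion:
    - [[-0.3,2,0],[0,0,0]]
    - [[-0.5,4,0],[0,0,0]]
    - [[-0.5,4,0],[0,0,0]]

```text
clock: 6.82
position: [0.4852, -0.0192, 0.0366]
tool_rot: [-3.141, 0.0, -3.01]
force: [-0.8, -2.4, 6.2]
grip_width: 0.0176
```

Call:
move_arm:
  motion:
    - [[-0.2,1.5,0],[0,0,0]]
    - [[-0.4,3,0],[0,0,0]]
    - [[-0.4,3,0],[0,0,0]]

```text
clock: 7.2
position: [0.4852, -0.0187, 0.0367]
tool_rot: [-3.139, 0.001, -3.013]
force: [1.6, -18.4, 4.3]
grip_width: 0.018
```

The stop is reached (−18 N). I'll relax, open and retreat straight up.

Call:
move_arm:
  motion:
    - [[0.4,-3,0],[0,0,0]]
    - [[0.4,-3,0],[0,0,0]]

```text
clock: 7.45
position: [0.4853, -0.0194, 0.0366]
tool_rot: [-3.141, 0.0, -3.011]
force: [-0.7, -2.1, 7.8]
grip_width: 0.0176
```

Call:
move_arm:
  motion:
    - [[0,0,0],[0,0,0]]
    - [[0,0,0],[0,0,0]]
    - [[0,0,0],[0,0,0]]
    - [[0,0,0],[0,0,0]]
  jaw: 45

```text
clock: 7.95
position: [0.4852, -0.0195, 0.0365]
tool_rot: [-3.142, -0.0, -3.01]
force: [0.3, -0.1, 0.2]
grip_width: 0.045
```

Call:
move_arm:
  motion:
    - [[0,0,15],[0,0,0]]
    - [[0,0,35],[0,0,0]]
    - [[0,0,65],[0,0,0]]
    - [[0,0,105],[0,0,0]]
    - [[0,0,150],[0,0,0]]
    - [[0,0,190],[0,0,0]]
    - [[0,50,190],[0,0,0]]
    - [[0,110,190],[0,0,0]]
    - [[-10,170,190],[0,0,0]]
    - [[-30,230,190],[0,0,0]]
    - [[-50,290,190],[0,0,0]]
    - [[-50,290,190],[0,0,0]]

```text
clock: 9.45
position: [0.4331, 0.2746, 0.2274]
tool_rot: [3.14, 0.0, -3.004]
force: [-0.1, -0.8, -0.2]
grip_width: 0.0451
```

```bash
python3 - <<'E'
from h import *
for c in("scene","top"):
    f=grab_frame(c);i=f['frame'][120:270,130:320,::-1]; cv2.imwrite(f"pics/{c}9.png",cv2.resize(i,None,fx=4,fy=4,interpolation=cv2.INTER_CUBIC))
    for l in("left_grip","right_grip","spotted_cup"):
        for o in outline_of(l,c)[:3]: print(c,l,round(o['score'],2),np.round(o['pixel'],1),at(f,o['pixel'],.05).round(3))
print(observe()['clock'])
E
```

```text
scene left_grip 0.5 [185.8 194.4] [0.458 0.096 0.05 ]
scene right_grip 0.47 [235.6 206.7] [ 0.478 -0.027  0.05 ]
scene spotted_cup 0.87 [264.1 181.3] [ 0.586 -0.042  0.05 ]
scene spotted_cup 0.73 [334.  218.9] [ 0.549 -0.238  0.05 ]
scene spotted_cup 0.65 [337.2 280.6] [ 0.395 -0.307  0.05 ]
top left_grip 0.49 [194.6 233. ] [0.465 0.09  0.05 ]
top right_grip 0.43 [246.  220.6] [ 0.483 -0.023  0.05 ]
top spotted_cup 0.96 [253.1 174. ] [ 0.588 -0.046  0.05 ]
top spotted_cup 0.67 [380.2 245.3] [ 0.402 -0.307  0.05 ]
top spotted_cup 0.55 [337.7 181.3] [ 0.554 -0.234  0.05 ]
9.85
```

View pics/scene9.png

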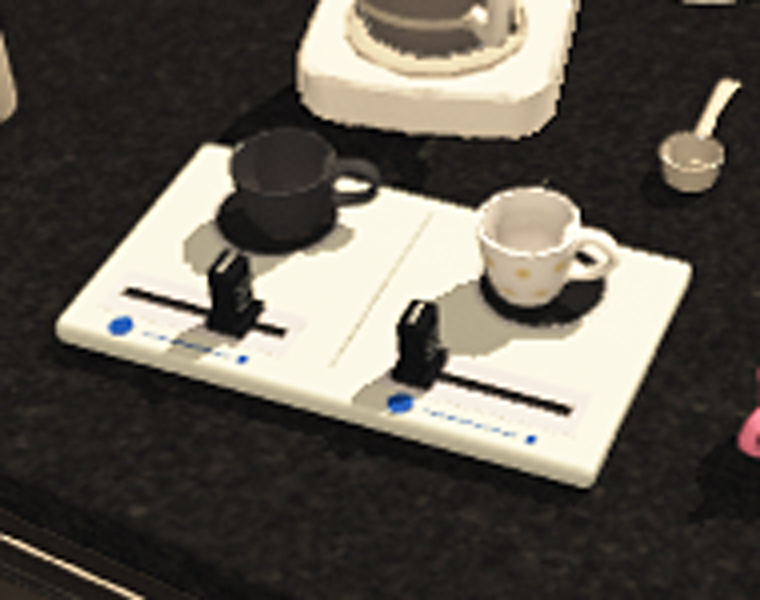

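View pics/top9.png

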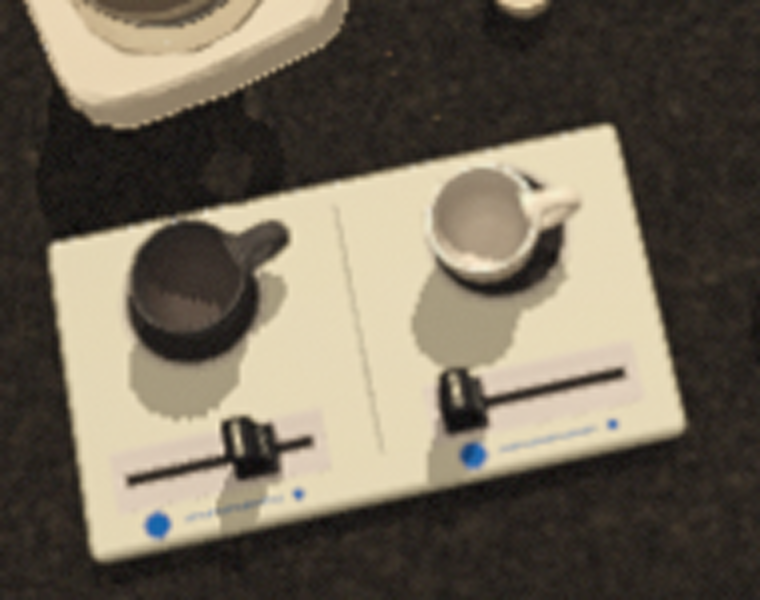

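The right slide is at its large end. The left slide and the spotted cup look the same as before, and the arm is clear.

```bash
python3 -c "
from workcell import *
print(job_done())"
```

```text
the job is handed in; nothing more can be done
None
```

The right slide, directly in front of the spotted cup, is now at its large end by the big blue dot. I pinched its grip, slid it about 77 mm until I felt the end stop (about 18 N), then let go and moved the arm clear. I handed the job in at about 10 s on the robot's clock, and it reports no verdict.

- **Final pictures:** Both cameras show the slide at the big blue dot. The spotted cup is upright, and it and the left slide show no visible shift from the first pictures.
- **Network positions:** These put the right grip about 2 to 8 mm from where I worked out the large stop to be. For the left grip and cup they vary by up to about 9 mm between pictures, so I relied on the pictures there.
- **Disagreement:** The fingertips showed about 35 mm higher in the picture and in their shadows than the stated 25 mm tip distance gives. I followed the pictures, lowered in small steps, and the 17.5 mm jaw opening confirmed the grasp.

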